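Fill the empty cells of a flap-covered canister crate

ROBOT

A 6-joint arm with a two-finger parallel gripper is mounted at the origin on a cart in front of the work surface, level with it; the furniture and walls round the work are solid. World frame = base frame: x ahead of the robot, y to its left, z up, the work surface at z = 0. Lengths are in m, angles in rad, forces in N, time in s.
With the tool pointing down it reaches from about 0.35 to 0.975 m from the base axis. Payload 4.9 kg.
Tool frame: the origin (TCP) lies midway between the tips of the shut fingers; the grasp point (between the pads) lies 19 mm behind it (manip.hold_point_z is the distance from the TCP to the grasp point, in m); z points along the fingers, y is the line along which they close (so a half turn about z gives the same grasp; the last joint's range is limited). The gripper opens to 85 mm and grips with 20 to 120 N. Pads are 22 mm wide; open, the fingers measure 114 mm over their backs; the gripper's body (76 mm by 85 mm) begins 54 mm behind the grasp point. The pads swing forward as they close: fully open they stand 13 mm farther back than shut.
Start: joints at [-1.298, 0.053, 1.613, -0, 1.476, -0.119], TCP at [0.239, -0.578, 0.231] pointing down, gripper open.
Joint ranges: [-3.01, 3.01], [-1.01, 2.22], [0.06, 2.58], [-1.02, 4.17], [0.09, 2.62], [-3.14, 3.14]. Speed limits (rad/s): [2.57, 2.57, 3.14, 3.14, 3.14, 3.14].

INTERFACE

Orientations are given as a unit quaternion [w, x, y, z].
In Python, from plant import manip gives the robot as it stands. The module is installed in compiled form; this text tells all that it offers.
- The arm moves only by the shell command python3 -m jog 'ROWS' [OPENING]. ROWS is JSON, one flat list of numbers, 6 for each row, row after row: the shift along the tool's x, y, z in units of 0.1 m (1.0 is 0.1 m), then the turn, a rotation vector about the tool's x, y, z in units of 180 degrees (1.0 is 180 degrees). A call has 1 to 8 rows; each row is the pose to reach, as a shift and turn from the pose commanded when the call began, along the tool's axes at that moment, turning the shorter way round; what a row does not reach only later rows make up. A row lasts 1/8 s, in which the tool goes at most 62.5 mm and 10.7 degrees, less where a joint would pass 70% of its speed; a pose out of reach is approached as far as the arm can. A call with a number of a shift or a turn outside -1 to 1 is refused whole. A call with a gripper value outside its range is refused whole. OPENING is the finger opening in mm, from 0 to 85.4, set as the call begins (- or left out, the last holds). The fingers move at their own pace and stop on an object; the grip force is fixed at half the most. Time passes only in rows, so rows that repeat a pose let the fingers close. It gives the time, the measured TCP pose, the force, the opening and the grip force at its end, in the units of the state.
- manip.state(): the state, without advancing time (a new reading comes with each control period).
- manip.grab_frame(name): name is "side" or "top" or "wrist"; returns a dict with "img" (480x640x3 uint8, blue, green, red), "z_map" (480x640 float32, m along the optical axis (not along the pixel's ray), 0 where there is no reading), "fx", "fy", "cx", "cy" (pixels), "distortion" ([k1, k2, p1, p2, k3] as OpenCV has them; the pictures are not rectified), "xyz" and "attitude" of the camera in the world; the wrist camera has in their place "T_tool_cam" (4x4, takes a point from camera to tool coordinates, whose origin is the TCP and whose axes are the flange's). Camera axes: x right, y up, looking along -z (the intrinsics and any distortion apply to the point x, -y, -z); pixel columns grow to the right and rows downward; lengths in m; the calibration is good to about 2 mm. A picture is of the moment at which its call begins: read the wrist's pose just before it.
- manip.job_done(): hands the job in; it is judged then, once.
The state is a dict: "time": time; "joint_pos": joint angles; "joint_vel": joint speeds; "joint_efforts": joint torques, N m; "tool_pos": TCP position; "tool_rot": TCP orientation; "contact_force": force on the tool from outside, world axes, zero at the start; "ft_torque": the same for the moment, N m; "gripper_width": opening from 0.0 (shut) to 1.0 (fully open); "grasp_force": force on a finger pad.
Only numpy, scipy, OpenCV 4.12 (cv2) and the standard library are available. Lean on these libraries where they do the work, as an engineer would, in place of code of your own. Each camera call takes 0.05 s, during which the arm holds its last target. There are 200 camera calls.

TASK

Two of the five cells in the covered crate are still empty, but the sprung dust flaps hide which ones. Find the empty cells by feel and put the two tall canisters into them through the flaps, one in each, standing upright and fully down on the cell floor. Lower them gently without dropping them or forcing them where a cell is taken, and leave the circuit board alone.

Things in the scene. Friction and masses are not known exactly. Their poses are not given: they have to be found in the camera images.
- crate: fixed grey covered crate, 90 mm (x) by 334 mm (y) by 80 mm high; wire handles 18 mm out from its ends, 52 mm up. Origin: centre of its underside; x to its far, hinge side, y along the row of five cells (64 mm pitch), z up. Each cell is a well 64 mm (x, -31 to +33) by 52 mm (y), floor 4 mm up, mouth 80 mm up. Three hold hidden short tins (43 mm wide, 62 mm high at the cap), drawn anew each time; two are empty.
- cover (a point): centre of the crate's cover, at its top face, axes as the crate's. Each cell's mouth is shut by a level metal flap 61 x 49 x 3 mm, hinged on the +x edge with a weak spring (a canister needs some 1 to 3 N). Pushed from above it swings down up to 1.5 rad and lies along the +x wall beside a canister. Over a tin it gives only some 1 to 10 mm, then stops hard.
- cell_1 (a point): cell 1 of 5 of the crate (1 at the crate's -y end, 5 at its +y end): the centre of the cell's floor, axes as the crate's; its mouth is 76 mm straight above. It may be empty or taken.
- cell_2 (a point): cell 2 of 5 of the crate (1 at the crate's -y end, 5 at its +y end): the centre of the cell's floor, axes as the crate's; its mouth is 76 mm straight above. It may be empty or taken.
- cell_3 (a point): cell 3 of 5 of the crate (1 at the crate's -y end, 5 at its +y end): the centre of the cell's floor, axes as the crate's; its mouth is 76 mm straight above. It may be empty or taken.
- cell_4 (a point): cell 4 of 5 of the crate (1 at the crate's -y end, 5 at its +y end): the centre of the cell's floor, axes as the crate's; its mouth is 76 mm straight above. It may be empty or taken.
- cell_5 (a point): cell 5 of 5 of the crate (1 at the crate's -y end, 5 at its +y end): the centre of the cell's floor, axes as the crate's; its mouth is 76 mm straight above. It may be empty or taken.
- canister_a: tall round upright aluminium canister, 140 mm high, about 0.15 kg: straight body 42 mm in diameter to 116 mm, above it a shoulder and a black cap 24 mm in diameter. Origin: centre of its underside; z up its axis. Grip the body across, 95 to 112 mm up: seated, the crate's cover comes 76 mm up the canister, and fingertips must stay above it.
- canister_b: tall round upright aluminium canister, 140 mm high, about 0.15 kg: straight body 42 mm in diameter to 116 mm, above it a shoulder and a black cap 24 mm in diameter. Origin: centre of its underside; z up its axis. Grip the body across, 95 to 112 mm up: seated, the crate's cover comes 76 mm up the canister, and fingertips must stay above it.
- circuit_board: green circuit board, 60 x 90 x 15 mm, lying loose on the table near the canisters; origin: centre of its underside. A bystander, not to be disturbed.

How it is judged:
At the end, for the whole second after the job is handed in: Each canister stands in a cell of the crate of its own (any cell that was empty): centre of its underside within 13 mm of the cell's centre and less than 10 mm above the cell floor, leaning less than 0.2 rad, released and at rest (((horizontal distance between canister_a and cell_1 below 0.013 m and z of canister_a in the frame of cell_1 between -0.006 and 0.01 m) or (horizontal distance between canister_a and cell_2 below 0.013 m and z of canister_a in the frame of cell_2 between -0.006 and 0.01 m) or (horizontal distance between canister_a and cell_3 below 0.013 m and z of canister_a in the frame of cell_3 between -0.006 and 0.01 m) or (horizontal distance between canister_a and cell_4 below 0.013 m and z of canister_a in the frame of cell_4 between -0.006 and 0.01 m) or (horizontal distance between canister_a and cell_5 below 0.013 m and z of canister_a in the frame of cell_5 between -0.006 and 0.01 m)) and ((horizontal distance between canister_b and cell_1 below 0.013 m and z of canister_b in the frame of cell_1 between -0.006 and 0.01 m) or (horizontal distance between canister_b and cell_2 below 0.013 m and z of canister_b in the frame of cell_2 between -0.006 and 0.01 m) or (horizontal distance between canister_b and cell_3 below 0.013 m and z of canister_b in the frame of cell_3 between -0.006 and 0.01 m) or (horizontal distance between canister_b and cell_4 below 0.013 m and z of canister_b in the frame of cell_4 between -0.006 and 0.01 m) or (horizontal distance between canister_b and cell_5 below 0.013 m and z of canister_b in the frame of cell_5 between -0.006 and 0.01 m)) and angle between each of canister_a, canister_b's own z axis and vertical below 0.2 rad and linear speed of each of canister_a, canister_b below 0.02 m/s); the robot touches nothing.
It fails at once if a canister is forced against the crate or a flap (contact force over 80 N) (contact force between any of canister_a, canister_b and crate above 80 N).
It fails at once if a canister is dropped into a cell (falls there at over 0.5 m/s) ((linear speed of canister_a above 0.5 m/s and z of canister_a in the frame of crate below 0.08 m and (horizontal distance between canister_a and cell_1 below 0.025 m or horizontal distance between canister_a and cell_2 below 0.025 m or horizontal distance between canister_a and cell_3 below 0.025 m or horizontal distance between canister_a and cell_4 below 0.025 m or horizontal distance between canister_a and cell_5 below 0.025 m)) or (linear speed of canister_b above 0.5 m/s and z of canister_b in the frame of crate below 0.08 m and (horizontal distance between canister_b and cell_1 below 0.025 m or horizontal distance between canister_b and cell_2 below 0.025 m or horizontal distance between canister_b and cell_3 below 0.025 m or horizontal distance between canister_b and cell_4 below 0.025 m or horizontal distance between canister_b and cell_5 below 0.025 m))).
It fails at once if the circuit board is disturbed (moved more than 30 mm) (distance of circuit_board from where it was at the start of the episode above 0.03 m).
It also fails if it takes over 64 s, if anything falls off the work surface, if the arm or the gripper's body presses on something with over 40 N, if the wrist force passes 120 N, or if a joint passes its speed limit or range.

## Working session

There is one attempt and no reset: what is moved stays moved. The work goes in short steps, Python scripts to look and compute and a shell command to move; the robot and the scene stay as the last step left them, time stands still between calls to the robot, and variables do not carry over. Pictures are saved under pics/ and viewed, at most 10 in all, crops included, and the job is handed in when it is done.

```bash
mkdir -p pics; python3 - <<'E'
from plant import manip
import cv2,numpy as np
s=manip.state();print(s)
for n in("top","side"):
    f=manip.grab_frame(n);cv2.imwrite(f"pics/{n}0.png",f["img"]);np.savez(f"{n}0.npz",**f)
    print(n,{k:v for k,v in f.items() if k not in("img","z_map")})
f=manip.grab_frame("wrist");print(f["T_tool_cam"],f["fx"],f["cx"],f["distortion"])
E
```

```text
{'time': 0.0, 'joint_pos': array([-1.29797478e+00,  5.33939575e-02,  1.61429626e+00,  1.92252850e-05,
        1.47601089e+00, -1.18992448e-01]), 'joint_vel': array([-5.88695561e-05, -6.81792819e-04,  1.03424096e-03, -6.31686405e-04,
        4.21477347e-04,  4.48103926e-04]), 'joint_efforts': array([-5.83497786e-04, -3.93681085e+01, -3.70178425e+01, -1.57609684e-04,
        6.97144977e-03, -4.54505425e-05]), 'tool_pos': array([ 0.23850564, -0.57702433,  0.23003868]), 'tool_rot': array([-1.05184579e-03,  9.80871154e-01,  1.94655254e-01, -7.14652594e-05]), 'contact_force': array([-0.3003456 ,  0.01199028,  0.25400636]), 'ft_torque': array([ 0.02673789, -0.07436603, -0.03002113]), 'grasp_force': 0.0, 'gripper_width': 0.9975779150827393}
top {'fx': 456.0898425300876, 'fy': 456.0898425300876, 'cx': 326.8811881578984, 'cy': 236.49124972673104, 'distortion': array([-0.01744432,  0.        ,  0.        ,  0.        ,  0.        ]), 'xyz': array([0.44730856, 0.0034032 , 0.94300757]), 'attitude': array([-0.69809417, -0.04385019,  0.03185987,  0.71395143])}
side {'fx': 526.651198395697, 'fy': 526.651198395697, 'cx': 321.249146606931, 'cy': 242.2685560881342, 'distortion': array([-0.15716557,  0.        ,  0.        ,  0.        ,  0.        ]), 'xyz': array([0.29972287, 0.74502718, 0.37195756]), 'attitude': array([-0.12204288, -0.07242078,  0.56754725,  0.81101842])}
[[-2.29167759e-04  9.56400034e-01  2.92059791e-01  7.53771235e-02]
 [ 9.99999258e-01  5.68496063e-04 -1.07697833e-03 -2.10650317e-04]
 [-1.19605695e-03  2.92059328e-01 -9.56399456e-01 -1.44212574e-01]
 [ 0.00000000e+00  0.00000000e+00  0.00000000e+00  1.00000000e+00]] 388.3472016472479 318.9385339050505 [0.01023851 0.         0.         0.         0.        ]
```

View pics/top0.png

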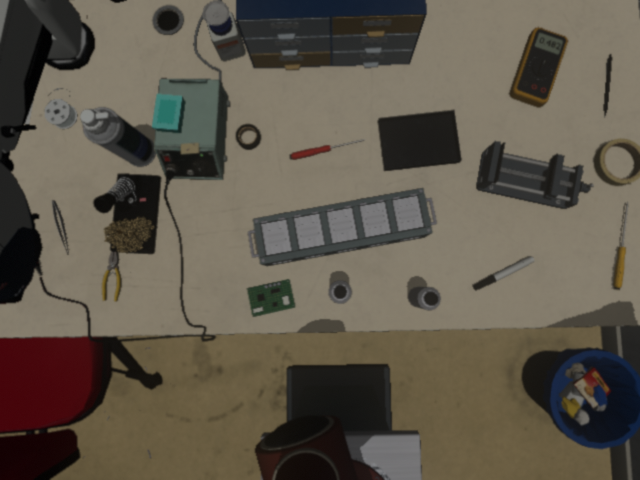

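View pics/side0.png

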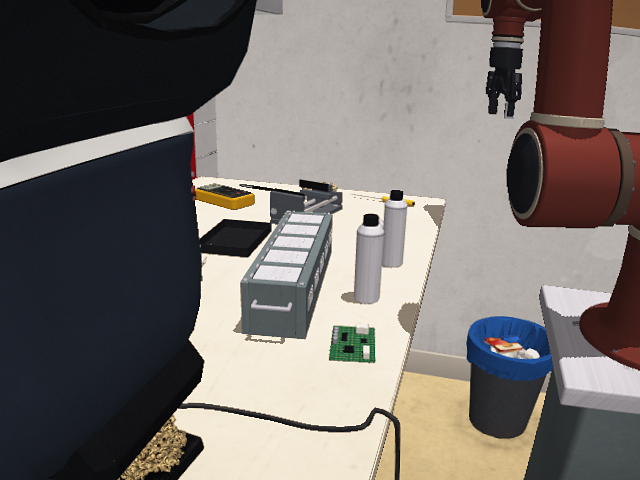

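Top view: crate around (342,226) with five flaps from (276,237) to (408,212). Canister caps are at (340,290) and (428,298), the board at (271,297). The side view shows both canisters upright, caps at (371,220) and (397,196), the board beyond them.

```bash
cat > h.py <<'E'
import numpy as np,cv2
from scipy.spatial.transform import Rotation as R
def q2R(q): return R.from_quat([q[1],q[2],q[3],q[0]]).as_matrix()
def ray(f,px,pose=None):
    K=np.array([[f["fx"],0,f["cx"]],[0,f["fy"],f["cy"]],[0,0,1]],float)
    p=cv2.undistortPoints(np.array(px,float).reshape(-1,1,2),K,np.array(f["distortion"],float)).reshape(-1,2)
    d=np.c_[p[:,0],-p[:,1],-np.ones(len(p))]
    if pose is None: Rm,o=q2R(f["attitude"]),np.array(f["xyz"])
    else: Rm,o=pose[:3,:3],pose[:3,3]
    return o,d@Rm.T
def onplane(f,px,z,pose=None):
    o,d=ray(f,px,pose); return o+d*((z-o[2])/d[:,2:3])
def world(f,px,pose=None):  # by depth map
    o,d=ray(f,px,pose); px=np.round(np.array(px)).astype(int).reshape(-1,2)
    return o+d*f["z_map"][px[:,1],px[:,0]][:,None]
def wpose(s,f):
    T=np.eye(4);T[:3,:3]=q2R(s["tool_rot"]);T[:3,3]=s["tool_pos"];return T@f["T_tool_cam"]
def meet(o1,d1,o2,d2):
    t=np.linalg.lstsq(np.c_[d1,-d2],o2-o1,rcond=None)[0]
    a,b=o1+t[0]*d1,o2+t[1]*d2; return (a+b)/2,np.linalg.norm(a-b)
E
python3 - <<'E'
from h import *
t=dict(np.load("top0.npz"));s=dict(np.load("side0.npz"))
hsv=cv2.cvtColor(t["img"],cv2.COLOR_BGR2HSV)
m=cv2.inRange(hsv,(0,0,150),(180,40,255));m[:, :240]=0;m[:,440:]=0;m[:185]=0;m[265:]=0
# flaps: bright patches inside crate's quad
g=cv2.inRange(t["z_map"],0.1,t["xyz"][2]-0.06); 
m=cv2.bitwise_and(m,g);m=cv2.morphologyEx(m,cv2.MORPH_OPEN,np.ones((3,3)))
n,l,st,c=cv2.connectedComponentsWithStats(m)
P=[]
for i in range(1,n):
    if st[i,4]>300:
        r=cv2.minAreaRect(np.argwhere(l==i)[:,::-1].astype(np.float32));w=onplane(t,[r[0]],.08)[0];P.append(w);print(r,w.round(4),world(t,[r[0]])[0].round(4))
P=np.array(P)
# crate corners at top by depth
w=world(t,[(x,y) for y in range(480) for x in range(640)]).reshape(480,640,3)
for nm,lo,hi,box in(("crate",.07,.09,(185,265,250,432)),("capA",.12,.15,(270,310,320,360)),("capB",.12,.15,(275,320,405,450))):
    mm=np.zeros((480,640),np.uint8);a,b,cc,d=box;mm[a:b,cc:d]=((w[a:b,cc:d,2]>lo)&(w[a:b,cc:d,2]<hi))
    q=w[mm>0];r=cv2.minAreaRect(q[:,:2].astype(np.float32));print(nm,len(q),np.round(r[0],4),np.round(r[1],4),r[2],np.median(q[:,2]))
gm=cv2.inRange(hsv,(45,80,40),(85,255,255));gm[:270]=0;gm[325:]=0
pp=onplane(t,np.argwhere(gm)[:,::-1],.015);print("board",cv2.minAreaRect(pp[:,:2].astype(np.float32)))
# dark cap triangulation
o1,d1=ray(t,[(340,284),(428,293),(342,226)])
for box in((205,235,360,385),(185,208,385,408)):
    a,b,cc,d=box;gr=s["img"][a:b,cc:d].max(2);ys,xs=np.where(gr<60);print("side cap px",xs.min()+cc,xs.max()+cc,ys.min()+a,ys.max()+a)
for box in((270,310,320,360),(275,320,405,450)):
    a,b,cc,d=box;gr=t["img"][a:b,cc:d].max(2);ys,xs=np.where(gr<60);print("top cap px",xs.mean()+cc,ys.mean()+a,len(xs))
E
```

```text
crate 7896 [ 0.5611 -0.0115] [0.0906 0.3347] 9.060416221618652 0.07916817762774131
capA 307 [ 0.436  -0.0035] [0.0352 0.0341] 43.73796081542969 0.12572004930733205
capB 309 [ 0.4206 -0.1633] [0.036  0.0346] 24.892854690551758 0.13039756911712908
board ((0.42590972781181335, 0.1344987004995346), (0.05296497046947479, 0.08144497126340866), 11.452838897705078)
side cap px 363 378 214 225
side cap px 390 402 190 200
top cap px 339.7795275590551 291.2204724409449 127
top cap px 421.99685534591197 296.45283018867923 318
```

```bash
python3 -c "
import cv2;i=cv2.imread('pics/top0.png')[180:330,235:455];cv2.imwrite('pics/crop0.png',cv2.resize(i,None,fx=3.6,fy=3.6,interpolation=2))"
```

```text
(no output)
```

View pics/crop0.png

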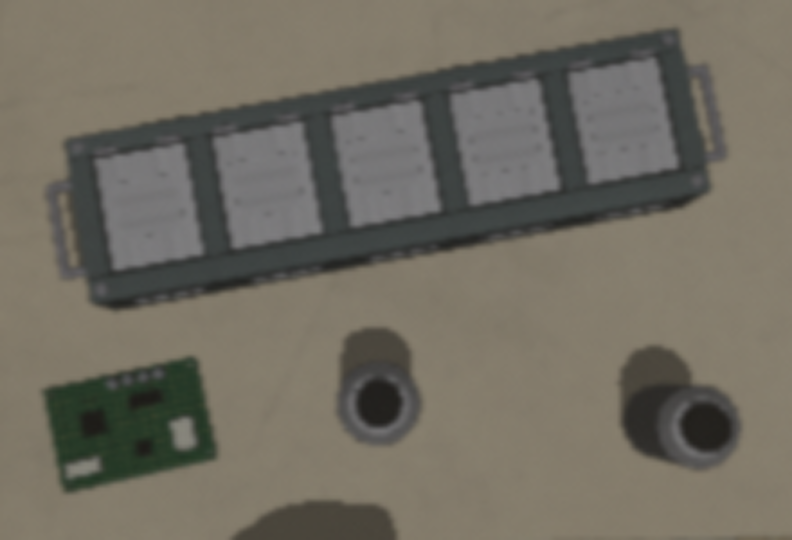

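Crop: five level flaps, the crate's row turned about 9°. Cap A is at crop (379,404), i.e. image (340.3,292.2), and cap B at (706,427), i.e. (431.1,298.6). The board is left of A, with a clear gap.

```bash
python3 - <<'E'
from h import *
from plant import manip
t=dict(np.load("top0.npz"));s=dict(np.load("side0.npz"))
o1,d1=ray(t,[(340.0,291.9),(430.8,298.3)])
o2,d2=ray(s,[(370.5,217.3),(396.3,192.7)])
st=manip.state()
for i in range(2):
    p,e=meet(o1,d1[i],o2,d2[i]);print("cap top",p.round(4),"gap",round(e,4),"top@.14",onplane(t,[[(340.0,291.9),(430.8,298.3)][i]],.14)[0].round(4))
c=np.array([.5611,-.0115]);a=np.radians(9.06)
X=np.array([np.cos(a),np.sin(a)]);Y=np.array([-np.sin(a),np.cos(a)])
for k in range(1,6):print("cell",k,(c+Y*.064*(k-3)).round(4))
M=q2R(st["tool_rot"]);print(M.round(3))
E
```

```text
cap top [ 0.4359 -0.0048  0.1348] gap 0.0001 top@.14 [ 0.4359 -0.0047  0.14  ]
cap top [ 0.4209 -0.1634  0.1354] gap 0.0007 top@.14 [ 0.4214 -0.1624  0.14  ]
cell 1 [ 0.5813 -0.1379]
cell 2 [ 0.5712 -0.0747]
cell 3 [ 0.5611 -0.0115]
cell 4 [0.551  0.0517]
cell 5 [0.5409 0.1149]
[[ 0.924  0.382 -0.   ]
 [ 0.382 -0.924  0.002]
 [ 0.    -0.002 -1.   ]]
```

```bash
for i in 1 2; do :; done; python3 -m jog '[1,-0.96,0,0,0,0, 1,-0.96,0,0,0,0, 1,-0.96,0,0,0,0]' 85 && python3 -m jog '[1,-0.96,0,0,0,0, 1,-0.96,0,0,0,0, 1,-0.96,0,0,0,0]' && python3 -m jog '[1,-0.96,0,0,0,0, 1,-0.96,0,0,0,0, 1,-0.96,0,0,0,0]' && python3 -m jog '[0.27,-0.25,0,0,0,-0.425, 0.27,-0.25,0,0,0,-0.425, 0.27,-0.25,0,0,0,-0.425, 0.27,-0.25,0,0,0,-0.425, 0.27,-0.25,0,0,0,-0.425, 0.27,-0.25,0,0,0,-0.425, 0.27,-0.25,0,0,0,-0.425, 0.27,-0.25,0,0,0,-0.425]'
cat > go.py <<'E'
import sys
from h import *
from plant import manip
# go.py x y z yaw_deg(of tool y line): prints shift (0.1 m) and turn (half turns) in tool axes
s=manip.state();M=q2R(s["tool_rot"]);x,y,z,w=map(float,sys.argv[1:5]);a=np.radians(w)
d=M.T@(np.array([x,y,z])-s["tool_pos"])
yy=np.array([np.cos(a),np.sin(a),0]);T=np.c_[np.cross(yy,[0,0,-1]),yy,[0,0,-1]]
rv=R.from_matrix(M.T@T).as_rotvec()/np.pi
print("t",round(s["time"],2),"tcp",s["tool_pos"].round(4),"F",s["contact_force"].round(1),"w",round(s["gripper_width"],3),"gf",round(s["grasp_force"],1))
print("shift",(d*10).round(3),"turn",rv.round(3),"q",s["joint_pos"].round(2))
E
python3 go.py .421 -.163 .23 9.06
python3 - <<'E'
from h import *
from plant import manip
s=manip.state();f=manip.grab_frame("wrist");cv2.imwrite("pics/w1.png",f["img"]);P=wpose(s,f)
w=world(f,[(x,y) for y in range(480) for x in range(640)],P).reshape(480,640,3)
m=(w[...,2]>.11)&(w[...,2]<.15)&(np.hypot(w[...,0]-.421,w[...,1]+.163)<.04)
m2=m&(f["img"].max(2)<60)
for k in(m,m2):
    q=w[k];print(len(q),cv2.minEnclosingCircle(q[:,:2].astype(np.float32)),np.percentile(q[:,2],[5,50,95]))
ys,xs=np.where(m2);print(xs.mean(),ys.mean(),onplane(f,[(xs.mean(),ys.mean())],.14,P))
E
```

```text
time: 0.52
tool_pos: [0.2954, -0.448, 0.2308]
tool_rot: [-0.0, 0.981, 0.196, 0.0]
contact_force: [0.7, -0.1, -0.3]
gripper_width: 0.999
grasp_force: 0.0
time: 0.9
tool_pos: [0.351, -0.3219, 0.2313]
tool_rot: [0.0, 0.981, 0.196, 0.0]
contact_force: [-0.2, -0.1, 0.5]
gripper_width: 0.994
grasp_force: 0.0
time: 1.27
tool_pos: [0.4068, -0.1954, 0.2314]
tool_rot: [0.0, 0.981, 0.196, 0.0]
contact_force: [-0.3, 0.7, -0.5]
gripper_width: 0.992
grasp_force: 0.0
time: 2.28
tool_pos: [0.4213, -0.1649, 0.2313]
tool_rot: [0.0, 0.651, 0.759, -0.0]
contact_force: [-0.3, -0.3, -0.2]
gripper_width: 0.998
grasp_force: 0.0
t 2.27 tcp [ 0.4213 -0.1649  0.2313] F [-0.3 -0.3 -0.2] w 0.998 gf 0.0
shift [0.019 0.    0.013] turn [-0.     0.    -0.001] q [-0.54 -0.38  2.   -0.    1.53 -0.69]
2809 ((0.4215274155139923, -0.16457152366638184), 0.021307451650500298) [0.11686258 0.126345   0.14229031]
1097 ((0.4236043691635132, -0.1669255495071411), 0.015001242980360985) [0.13523629 0.14152472 0.14265304]
318.5022789425706 246.47948951686416 [[ 0.42157189 -0.16337439  0.14      ]]
```

View pics/w1.png

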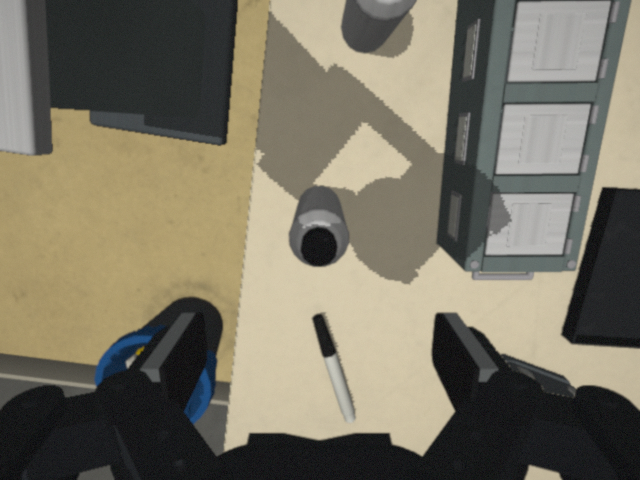

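The wrist view shows cap B at (318,246), with the pads symmetric about it and nothing in the fingers' way. Descend and grip.

```bash
python3 -m jog '[0.01,0,0.5,0,0,0, 0.01,0,0.9,0,0,0, 0.01,0,1,0,0,0]' >/dev/null && python3 -m jog '[0,0,0.25,0,0,0, 0,0,0.48,0,0,0, 0,0,0.48,0,0,0]' && python3 -m jog '[0,0,0,0,0,0, 0,0,0,0,0,0, 0,0,0,0,0,0, 0,0,0,0,0,0, 0,0,0,0,0,0, 0,0,0,0,0,0]' 0
```

```text
time: 3.08
tool_pos: [0.4207, -0.1625, 0.0829]
tool_rot: [-0.001, 0.65, 0.76, -0.0]
contact_force: [-0.1, 0.2, 0.2]
gripper_width: 0.996
grasp_force: 0.0
time: 3.82
tool_pos: [0.422, -0.1631, 0.085]
tool_rot: [0.001, 0.65, 0.76, -0.0]
contact_force: [-1.1, -0.5, 5.7]
gripper_width: 0.475
grasp_force: 60.7
```

```bash
python3 -m jog '[0,0,-0.2,0,0,0, 0,0,-0.6,0,0,0, 0,0,-1,0,0,0]' && python3 -m jog '[0,0,-0.15,0,0,0, 0,0,-0.15,0,0,0]';  python3 go.py .5793 -.1382 .19 9.06
```

```text
time: 4.2
tool_pos: [0.4207, -0.1621, 0.1837]
tool_rot: [-0.001, 0.65, 0.76, -0.0]
contact_force: [0.9, -0.2, -0.9]
gripper_width: 0.471
grasp_force: 60.8
time: 4.45
tool_pos: [0.4215, -0.1626, 0.1987]
tool_rot: [0.001, 0.65, 0.76, 0.0]
contact_force: [-0.7, -0.4, -1.3]
gripper_width: 0.474
grasp_force: 61.0
t 4.45 tcp [ 0.4215 -0.1626  0.1987] F [-0.7 -0.4 -1.3] w 0.474 gf 61.0
shift [-0.004  1.596  0.089] turn [ 0.     0.    -0.001] q [-0.53 -0.36  2.04  0.    1.47 -0.69]
```

```bash
python3 -m jog '[0,0.4,0,0,0,0, 0,0.8,0,0,0,0, 0,1,0,0,0,0]' >/dev/null&& python3 -m jog '[0,0.4,0.1,0,0,0, 0,0.6,0.2,0,0,0, 0,0.6,0.28,0,0,0, 0,0.6,0.28,0,0,0]';  python3 go.py .5793 -.1382 .168 9.06
python3 - <<'E'
from h import *
from plant import manip
s=manip.state();f=manip.grab_frame("wrist");cv2.imwrite("pics/w2.png",f["img"]);P=wpose(s,f)
w=world(f,[(x,y) for y in range(480) for x in range(640)],P).reshape(480,640,3)
c=np.array([.5611,-.0115]);a=np.radians(9.06);X=np.array([np.cos(a),np.sin(a)]);Y=np.array([-np.sin(a),np.cos(a)])
u=(w[...,:2]-c)@X;v=(w[...,:2]-c)@Y
m=(abs(w[...,2]-.08)<.012)&(abs(u)<.06)&(abs(v)<.19)
print(m.sum(),"z",np.median(w[m][:,2]),"u pct",np.percentile(u[m],[.5,2,50,98,99.5]).round(4),"v",np.percentile(v[m],[.5,2,98,99.5]).round(4))
E
```

```text
time: 5.32
tool_pos: [0.5773, -0.1371, 0.1673]
tool_rot: [-0.002, 0.65, 0.76, -0.001]
contact_force: [-0.6, 0.0, -2.0]
gripper_width: 0.474
grasp_force: 61.5
t 5.33 tcp [ 0.5773 -0.1371  0.1673] F [-0.6  0.  -2. ] w 0.474 gf 61.5
shift [-0.014  0.018 -0.007] turn [-0.002 -0.001 -0.001] q [-0.36  0.03  1.75 -0.    1.37 -0.51]
40754 z 0.08135356700373512 u pct [-0.0441 -0.0428  0.0019  0.0435  0.0448] v [-0.1567 -0.1482  0.0086  0.0103]
```

View pics/w2.png

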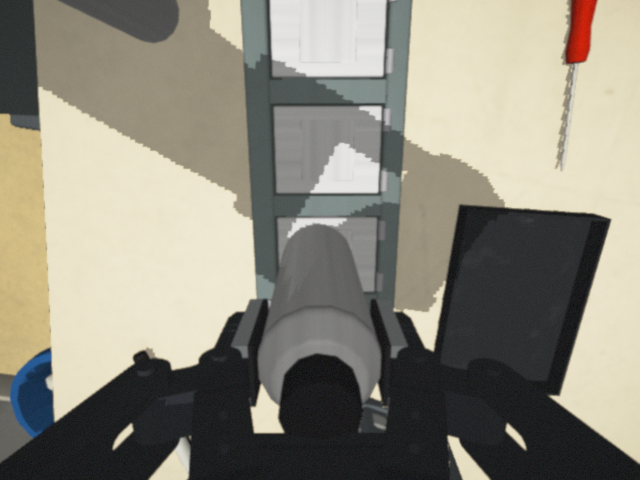

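The wrist view shows the canister over the last flap (cell 1), inside its dark rim at about (325,260). Dividers are at rows 92 and 205. Correct 2 mm and probe gently.

```bash
python3 -m jog '[-0.01,0.015,0,0,0,0, -0.01,0.015,0,0,0,0, -0.01,0.015,0.02,0,0,0, -0.01,0.015,0.04,0,0,0, -0.01,0.015,0.05,0,0,0, -0.01,0.015,0.06,0,0,0]'; python3 go.py .5793 -.1382 .168 9.06;python3 - <<'E'
from h import *
from plant import manip
s=manip.state();f=manip.grab_frame("wrist");P=wpose(s,f);np.savez("w3.npz",P=P,**f)
p=onplane(f,[(325,205),(325,92)],.08,P)[:,:2]-np.array([.5611,-.0115])
# edges sampled along the flap column: brightness transitions
a=np.radians(9.06);Y=np.array([-np.sin(a),np.cos(a)]);print("div v (expect -.096,-.032)",p@Y)
E
```

```text
time: 6.12
tool_pos: [0.5808, -0.1383, 0.1642]
tool_rot: [-0.0, 0.65, 0.76, -0.0]
contact_force: [-0.4, -0.3, -1.4]
gripper_width: 0.473
grasp_force: 61.5
t 6.12 tcp [ 0.5808 -0.1383  0.1642] F [-0.4 -0.3 -1.4] w 0.473 gf 61.5
shift [ 0.004 -0.015 -0.038] turn [-0.    -0.    -0.001] q [-0.36  0.04  1.74  0.    1.36 -0.51]
div v (expect -.096,-.032) [-0.09872027 -0.03591647]
```

```bash
python3 - <<'E'
from h import *
f=dict(np.load("w3.npz"));P=f["P"];g=f["img"].astype(int)
a=np.radians(9.06);c=np.array([.5611,-.0115]);Y=np.array([-np.sin(a),np.cos(a)])
# divider pixels: grey-green (b,g > r) inside the cover
m=((g[...,1]-g[...,2])>8)
px=np.argwhere(m)[:,::-1]; w=onplane(f,px,.08,P)[:,:2]-c; X=np.array([np.cos(a),np.sin(a)])
u,v=w@X,w@Y; k=(abs(u)<.02)&(v>-.17)&(v<.02)
h,e=np.histogram(v[k],np.arange(-.17,.02,.002));n=np.array([((v>lo)&(v<lo+.002)).sum() for lo in e[:-1]])
print([(round(x,3),int(y)) for x,y in zip(e,h) if y>20])
for lo,hi in((-.11,-.08),(-.046,-.018)):
    q=np.sort(v[k&(v>lo)&(v<hi)]);print(np.percentile(q,[3,97]).mean(),np.median(q))
E
```

```text
[(np.float64(-0.104), 148), (np.float64(-0.102), 171), (np.float64(-0.1), 231), (np.float64(-0.098), 170), (np.float64(-0.096), 163), (np.float64(-0.094), 209), (np.float64(-0.092), 36), (np.float64(-0.04), 61), (np.float64(-0.038), 129), (np.float64(-0.036), 134), (np.float64(-0.034), 160), (np.float64(-0.032), 181), (np.float64(-0.03), 210), (np.float64(-0.028), 145)]
-0.09728850592110153 -0.09753016198068218
-0.03269222128292898 -0.0318629839270621
```

Dividers are within 1 mm of expected. Continue probing.

```bash
python3 -m jog '[0,-0.01,0.01,0,0,0, 0,-0.01,0.02,0,0,0, 0,-0.01,0.03,0,0,0, 0,-0.01,0.03,0,0,0]'|head -4; python3 -m jog '[0,0,0.01,0,0,0, 0,0,0.02,0,0,0, 0,0,0.03,0,0,0, 0,0,0.03,0,0,0]'|sed -n '2p;4p'
```

```text
time: 6.68
tool_pos: [0.5799, -0.1385, 0.1612]
tool_rot: [-0.0, 0.65, 0.76, -0.0]
contact_force: [-1.0, 0.9, -1.1]
tool_pos: [0.5802, -0.1388, 0.16]
contact_force: [-3.7, 0.5, 6.4]
```

```bash
python3 -m jog '[0,0,0.01,0,0,0, 0,0,0.02,0,0,0, 0,0,0.02,0,0,0]'|sed -n '2,4p'
```

```text
tool_pos: [0.5803, -0.1391, 0.1599]
tool_rot: [0.001, 0.65, 0.76, -0.0]
contact_force: [-6.0, 0.7, 13.6]
```

Hard stop 4 mm in: cell 1 is taken. On to cell 2.

```bash
python3 -m jog '[0,0,-0.1,0,0,0, 0,0,-0.15,0,0,0, 0.3,0,-0.15,0,0,0, 0.64,0,-0.15,0,0,0, 0.64,0,-0.15,0,0,0, 0.64,0,-0.1,0,0,0, 0.64,0,-0.06,0,0,0]'; python3 go.py .5692 -.0755 .16 9.06
```

```text
time: 8.43
tool_pos: [0.57, -0.076, 0.1618]
tool_rot: [-0.0, 0.65, 0.76, -0.0]
contact_force: [-0.2, -0.3, -1.6]
gripper_width: 0.476
grasp_force: 61.6
t 8.43 tcp [ 0.57   -0.076   0.1618] F [-0.2 -0.3 -1.6] w 0.476 gf 61.6
shift [ 0.006 -0.007  0.018] turn [-0.    -0.    -0.001] q [-0.26 -0.01  1.8  -0.    1.36 -0.42]
```

```bash
python3 -m jog '[0,0,0.01,0,0,0, 0,0,0.02,0,0,0, 0,0,0.03,0,0,0, 0,0,0.04,0,0,0, 0,0,0.04,0,0,0]'|sed -n '2p;4p';  python3 -m jog '[0,0,0.01,0,0,0, 0,0,0.02,0,0,0, 0,0,0.03,0,0,0, 0,0,0.03,0,0,0]'|sed -n '2p;4p'
```

```text
tool_pos: [0.57, -0.0753, 0.1583]
contact_force: [-0.2, 0.6, 0.2]
tool_pos: [0.5698, -0.0753, 0.1551]
contact_force: [-0.2, 0.6, -0.7]
```

```bash
for i in 1; do python3 -m jog '[0,0,0.01,0,0,0, 0,0,0.02,0,0,0, 0,0,0.03,0,0,0, 0,0,0.04,0,0,0, 0,0,0.04,0,0,0]'|sed -n '2p;4p';  python3 -m jog '[0,0,0.01,0,0,0, 0,0,0.02,0,0,0, 0,0,0.03,0,0,0, 0,0,0.04,0,0,0, 0,0,0.04,0,0,0]'|sed -n '2p;4p'; done
```

```text
tool_pos: [0.5698, -0.0753, 0.1511]
contact_force: [-1.2, -0.2, -1.7]
tool_pos: [0.5698, -0.0753, 0.1471]
contact_force: [-0.1, -0.6, -1.2]
```

Past 17 mm with no stop: cell 2 is empty. Lower on, watching the forces.

```bash
python3 -m jog '[0,0,0.03,0,0,0, 0,0,0.06,0,0,0, 0,0,0.09,0,0,0, 0,0,0.12,0,0,0, 0,0,0.14,0,0,0]'|sed -n '2p;4p';  python3 -m jog '[0,0,0.03,0,0,0, 0,0,0.06,0,0,0, 0,0,0.09,0,0,0, 0,0,0.1,0,0,0]'|sed -n '2p;4p'
```

```text
tool_pos: [0.5698, -0.0752, 0.1329]
contact_force: [-0.5, -0.1, -1.0]
tool_pos: [0.5698, -0.0752, 0.1229]
contact_force: [-0.5, 0.0, -1.3]
```

```bash
python3 -m jog '[0,0,0.03,0,0,0, 0,0,0.06,0,0,0, 0,0,0.09,0,0,0, 0,0,0.1,0,0,0]'|sed -n '2p;4p';  python3 -m jog '[0,0,0.03,0,0,0, 0,0,0.06,0,0,0, 0,0,0.09,0,0,0, 0,0,0.1,0,0,0]'|sed -n '2p;4p'
```

```text
tool_pos: [0.5698, -0.0753, 0.1129]
contact_force: [-0.8, -0.7, -1.9]
tool_pos: [0.5698, -0.0752, 0.1029]
contact_force: [-0.4, 0.3, -1.5]
```

```bash
python3 -m jog '[0,0,0.02,0,0,0, 0,0,0.04,0,0,0, 0,0,0.06,0,0,0, 0,0,0.08,0,0,0, 0,0,0.1,0,0,0, 0,0,0.11,0,0,0, 0,0,0.11,0,0,0]'|sed -n '2p;4p';  python3 -m jog '[0,0,0.01,0,0,0, 0,0,0.02,0,0,0, 0,0,0.03,0,0,0, 0,0,0.03,0,0,0]'|sed -n '2p;4p'
```

```text
tool_pos: [0.5698, -0.0753, 0.0921]
contact_force: [-0.6, 0.6, -1.2]
tool_pos: [0.5699, -0.0753, 0.0892]
contact_force: [-1.2, -0.2, -0.3]
```

```bash
python3 -m jog '[0,0,0.01,0,0,0, 0,0,0.02,0,0,0, 0,0,0.02,0,0,0]'|sed -n '2p;4p'; python3 go.py .5692 -.0755 .16 9.06
```

```text
tool_pos: [0.5702, -0.0755, 0.0891]
contact_force: [-4.9, 1.0, 7.7]
t 14.68 tcp [ 0.5702 -0.0755  0.0891] F [-4.9  1.   7.7] w 0.478 gf 62.7
shift [ 0.001 -0.01  -0.709] turn [-0.     0.    -0.001] q [-0.26  0.07  1.85 -0.    1.23 -0.42]
```

Floor contact at the expected height. Release and rise.

```bash
python3 -m jog '[0,0,-0.015,0,0,0, 0,0,-0.015,0,0,0]'|sed -n '2p;4p'; python3 -m jog '[0,0,0,0,0,0, 0,0,0,0,0,0, 0,0,0,0,0,0, 0,0,0,0,0,0]' 85; python3 -m jog '[0,0,-0.3,0,0,0, 0,0,-0.7,0,0,0, 0,0,-1,0,0,0]'|sed -n '2p;4p';python3 -m jog '[0,0,-0.45,0,0,0, 0,0,-0.45,0,0,0]'|sed -n '2p;4p'; python3 go.py .436 -.005 .23 9.06
python3 - <<'E'
from h import *
from plant import manip
s=manip.state();f=manip.grab_frame("wrist");cv2.imwrite("pics/w4.png",f["img"]);P=wpose(s,f)
w=world(f,[(x,y) for y in range(480) for x in range(640)],P).reshape(480,640,3)
for c in((.5692,-.0755),(.436,-.0048)):
    m=(w[...,2]>.105)&(w[...,2]<.155)&(np.hypot(w[...,0]-c[0],w[...,1]-c[1])<.04)
    q=w[m]
    if len(q):print(len(q),cv2.minEnclosingCircle(q[:,:2].astype(np.float32)),np.percentile(q[:,2],[5,95]))
E
```

```text
tool_pos: [0.5702, -0.0754, 0.0891]
contact_force: [-0.8, -0.3, 1.9]
time: 15.42
tool_pos: [0.57, -0.0753, 0.0888]
tool_rot: [0.0, 0.65, 0.76, 0.0]
contact_force: [-0.1, -0.2, -0.4]
gripper_width: 0.994
grasp_force: 0.0
tool_pos: [0.5704, -0.0754, 0.1907]
contact_force: [0.2, -0.6, -0.3]
tool_pos: [0.5724, -0.0759, 0.2392]
contact_force: [-0.3, 0.1, 0.6]
t 16.05 tcp [ 0.5724 -0.0759  0.2392] F [-0.3  0.1  0.6] w 0.996 gf 0.0
shift [ 0.913 -1.238  0.078] turn [ 0.003  0.001 -0.001] q [-0.26 -0.07  1.72  0.    1.48 -0.42]
2843 ((0.569232702255249, -0.07675084471702576), 0.02126530185341835) [0.11608853 0.14628808]
4235 ((0.43741387128829956, -0.00522028561681509), 0.021579934284090996) [0.11133636 0.14208209]
```

View pics/w4.png

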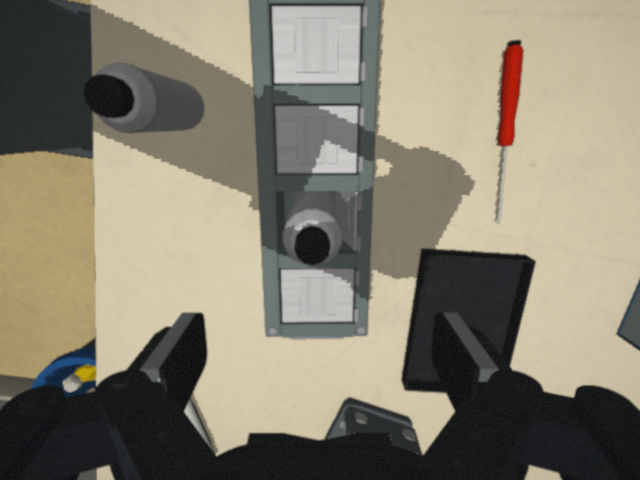

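Canister B stands in cell 2 at (313,240), its base about 1 mm from the cell centre. Canister A is at (130,95). Fetch it.

```bash
python3 -m jog '[0.4,-0.4,0,0,0,0, 0.8,-0.8,0,0,0,0, 0.91,-1,0,0,0,0, 0.91,-1,0,0,0,0]'|sed -n '2p' && python3 -m jog '[0,-0.23,0,0,0,0, 0,-0.23,0,0,0,0, 0,-0.23,0.3,0,0,0, 0,-0.23,0.3,0,0,0]'|sed -n 2p; python3 go.py .4367 -.005 .083 9.06
python3 - <<'E'
from h import *
from plant import manip
s=manip.state();f=manip.grab_frame("wrist");P=wpose(s,f)
w=world(f,[(x,y) for y in range(480) for x in range(640)],P).reshape(480,640,3)
m=(w[...,2]>.112)&(w[...,2]<.155)&(np.hypot(w[...,0]-.436,w[...,1]+.005)<.04)
q=w[m];print(len(q),cv2.minEnclosingCircle(q[:,:2].astype(np.float32)))
E
```

```text
tool_pos: [0.4556, -0.0003, 0.2321]
tool_pos: [0.4335, -0.0045, 0.201]
t 17.1 tcp [ 0.4335 -0.0045  0.201 ] F [0.9 0.2 0.4] w 0.993 gf 0.0
shift [-0.012  0.037  1.18 ] turn [-0.002 -0.001 -0.001] q [-0.18 -0.41  2.07  0.    1.49 -0.34]
3478 ((0.43646547198295593, -0.005043776705861092), 0.02147524058818817)
```

```bash
python3 -m jog '[-0.01,0.025,0,0,0,0, -0.01,0.025,0.4,0,0,0, -0.01,0.025,0.8,0,0,0, -0.01,0.025,0.9,0,0,0]' |sed -n 2p&& python3 -m jog '[0,0,0.15,0,0,0, 0,0,0.28,0,0,0, 0,0,0.28,0,0,0]'|sed -n 2p && python3 -m jog '[0,0,0,0,0,0, 0,0,0,0,0,0, 0,0,0,0,0,0, 0,0,0,0,0,0, 0,0,0,0,0,0, 0,0,0,0,0,0]' 0;  python3 -m jog '[0,0,-0.2,0,0,0, 0,0,-0.6,0,0,0, 0,0,-1,0,0,0]' |sed -n 2p&& python3 -m jog '[0,0,-0.15,0,0,0, 0,0,-0.15,0,0,0]';  python3 go.py .5591 -.0118 .168 9.06
```

```text
tool_pos: [0.4359, -0.0049, 0.112]
tool_pos: [0.4366, -0.0051, 0.0853]
time: 18.77
tool_pos: [0.4376, -0.0053, 0.0868]
tool_rot: [0.001, 0.65, 0.76, 0.0]
contact_force: [-0.5, -0.7, 6.9]
gripper_width: 0.475
grasp_force: 60.8
tool_pos: [0.4362, -0.005, 0.1857]
time: 19.4
tool_pos: [0.4372, -0.0052, 0.2009]
tool_rot: [0.0, 0.65, 0.76, 0.0]
contact_force: [-0.1, 0.4, -1.2]
gripper_width: 0.474
grasp_force: 60.7
t 19.4 tcp [ 0.4372 -0.0052  0.2009] F [-0.1  0.4 -1.2] w 0.474 gf 60.7
shift [-0.255  1.194  0.331] turn [ 0.     0.    -0.001] q [-0.18 -0.41  2.07  0.    1.48 -0.34]
```

```bash
python3 -m jog '[-0.1,0.4,0,0,0,0, -0.2,0.8,0,0,0,0, -0.25,1,0,0,0,0, -0.25,1,0,0,0,0]'|sed -n 2p; python3 -m jog '[0,0.19,0.1,0,0,0, 0,0.19,0.2,0,0,0, 0,0.19,0.3,0,0,0, 0,0.19,0.33,0,0,0, 0,0.19,0.33,0,0,0]'|sed -n '2p;4p';  python3 go.py .5591 -.0118 .168 9.06
```

```text
tool_pos: [0.5389, -0.0142, 0.1976]
tool_pos: [0.5578, -0.0113, 0.1676]
contact_force: [-0.4, -0.1, -0.9]
t 20.52 tcp [ 0.5578 -0.0113  0.1676] F [-0.4 -0.1 -0.9] w 0.471 gf 61.1
shift [-0.007  0.012 -0.004] turn [-0.    -0.    -0.001] q [-0.15 -0.06  1.83 -0.    1.37 -0.31]
```

```bash
python3 -m jog '[0,0.01,0.01,0,0,0, 0,0.01,0.03,0,0,0, 0,0.01,0.05,0,0,0, 0,0.01,0.05,0,0,0]'|sed -n '2p;4p';  python3 -m jog '[0,0,0.01,0,0,0, 0,0,0.02,0,0,0, 0,0,0.03,0,0,0, 0,0,0.04,0,0,0, 0,0,0.04,0,0,0]'|sed -n '2p;4p'
```

```text
tool_pos: [0.5593, -0.0112, 0.1627]
contact_force: [-0.8, -0.6, -0.4]
tool_pos: [0.5592, -0.0112, 0.1587]
contact_force: [0.5, -0.3, 0.3]
```

```bash
python3 -m jog '[0,0,0.01,0,0,0, 0,0,0.02,0,0,0, 0,0,0.03,0,0,0, 0,0,0.04,0,0,0, 0,0,0.04,0,0,0]'|sed -n '2p;4p';  python3 -m jog '[0,0,0.01,0,0,0, 0,0,0.02,0,0,0, 0,0,0.03,0,0,0, 0,0,0.04,0,0,0, 0,0,0.04,0,0,0]'|sed -n '2p;4p'
```

```text
tool_pos: [0.5592, -0.0111, 0.1547]
contact_force: [-0.1, 0.4, -0.6]
tool_pos: [0.5592, -0.0112, 0.1506]
contact_force: [-0.6, 0.5, 0.1]
```

```bash
python3 -m jog '[0,0,0.02,0,0,0, 0,0,0.04,0,0,0, 0,0,0.06,0,0,0, 0,0,0.06,0,0,0]'|sed -n '2p;4p';  python3 -m jog '[0,0,0.03,0,0,0, 0,0,0.06,0,0,0, 0,0,0.09,0,0,0, 0,0,0.1,0,0,0]'|sed -n '2p;4p'
```

```text
tool_pos: [0.5591, -0.0112, 0.1444]
contact_force: [-1.0, -0.8, 0.1]
tool_pos: [0.5591, -0.0111, 0.1344]
contact_force: [-0.2, 0.9, 0.2]
```

```bash
python3 -m jog '[0,0,0.03,0,0,0, 0,0,0.06,0,0,0, 0,0,0.09,0,0,0, 0,0,0.1,0,0,0]'|sed -n '2p;4p';  python3 -m jog '[0,0,0.03,0,0,0, 0,0,0.06,0,0,0, 0,0,0.09,0,0,0, 0,0,0.12,0,0,0]'|sed -n '2p;4p'
```

```text
tool_pos: [0.5591, -0.0111, 0.1244]
contact_force: [-0.5, 0.2, -0.4]
tool_pos: [0.5593, -0.0111, 0.1126]
contact_force: [0.3, -0.6, -0.2]
```

Cell 3 is empty too. Down to the floor at TCP z ≈ 0.090.

```bash
python3 -m jog '[0,0,0.03,0,0,0, 0,0,0.06,0,0,0, 0,0,0.09,0,0,0, 0,0,0.12,0,0,0, 0,0,0.14,0,0,0, 0,0,0.16,0,0,0, 0,0,0.18,0,0,0, 0,0,0.18,0,0,0]'|sed -n '2p;4p';  python3 -m jog '[0,0,0.01,0,0,0, 0,0,0.02,0,0,0, 0,0,0.03,0,0,0, 0,0,0.03,0,0,0]'|sed -n '2p;4p'
```

```text
tool_pos: [0.5592, -0.0111, 0.0946]
contact_force: [-0.1, -0.0, -0.9]
tool_pos: [0.5593, -0.0112, 0.0917]
contact_force: [0.6, -0.7, -1.1]
```

```bash
python3 -m jog '[0,0,0.01,0,0,0, 0,0,0.02,0,0,0, 0,0,0.02,0,0,0]'|sed -n '2p;4p'
```

```text
tool_pos: [0.5596, -0.0113, 0.0909]
contact_force: [-2.3, 0.5, 5.2]
```

```bash
python3 -m jog '[0,0,-0.01,0,0,0, 0,0,-0.01,0,0,0]'|sed -n '2p;4p'; python3 -m jog '[0,0,0,0,0,0, 0,0,0,0,0,0, 0,0,0,0,0,0, 0,0,0,0,0,0]' 85; python3 -m jog '[0,0,-0.3,0,0,0, 0,0,-0.7,0,0,0, 0,0,-1,0,0,0]'|sed -n '2p;4p';python3 -m jog '[0,0,-0.45,0,0,0, 0,0,-0.45,0,0,0, 0,0,-0.45,0,0,0]'|sed -n '2p;4p'
python3 - <<'E'
from h import *
from plant import manip
s=manip.state();f=manip.grab_frame("wrist");cv2.imwrite("pics/w5.png",f["img"]);P=wpose(s,f)
w=world(f,[(x,y) for y in range(480) for x in range(640)],P).reshape(480,640,3)
for c in((.5692,-.0755),(.559,-.0115)):
    m=(w[...,2]>.112)&(w[...,2]<.16)&(np.hypot(w[...,0]-c[0],w[...,1]-c[1])<.035)
    q=w[m]
    if len(q):print(len(q),cv2.minEnclosingCircle(q[:,:2].astype(np.float32)),np.percentile(q[:,2],[5,95]))
E
```

```text
tool_pos: [0.5595, -0.0112, 0.0909]
contact_force: [-0.5, -0.2, 2.1]
time: 27.52
tool_pos: [0.5593, -0.0111, 0.0907]
tool_rot: [-0.0, 0.65, 0.76, 0.0]
contact_force: [0.1, -0.4, 0.5]
gripper_width: 0.999
grasp_force: 0.0
tool_pos: [0.5598, -0.0112, 0.1926]
contact_force: [-0.7, 0.9, -0.9]
tool_pos: [0.5591, -0.0111, 0.2353]
contact_force: [0.5, -0.7, -1.1]
2639 ((0.5690014958381653, -0.07638265192508698), 0.021160384640097618) [0.11675997 0.14618915]
2838 ((0.5582435131072998, -0.011119897477328777), 0.021444564685225487) [0.1205208  0.14624914]
```

View pics/w5.png

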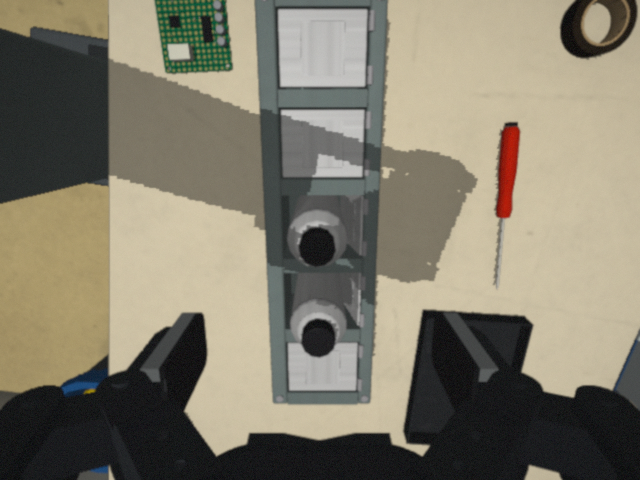

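Both canisters stand upright at equal height, in cell 3 (317,240) and cell 2 (318,330), and the board lies untouched at (195,35).

```bash
python3 -c "
from plant import manip
print(manip.job_done())"
```

```text
the job is handed in; nothing more can be done
None
```

I put canister B in cell 2 and canister A in cell 3, and the last wrist picture shows both upright and seated; cell 1 felt taken, the circuit board was not touched, and I handed the job in at about 28 s (no verdict came back).

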